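# Pass a kiln prop through the vise jaws

### The job

The bench vise is locked at the width of a kiln slot and serves as a gauge: push the loose kiln prop lengthwise along the bench, in between the cork-padded jaws and right through, until its whole length is out on the far side (the side where the tumbler stands). Only push it with the fingers, keeping it flat on the bench; do not pick it up or tip it over, and do not disturb the tumbler, paddle, sieve bowl or cone pack.

Things in the scene. Friction and masses are not known exactly. Their poses are not given: they have to be found in the camera images.
- vise: Cast-iron bench vise, fixed, jaws locked. Origin on the bench (z=0), mid-gap. x axis: along the gap, the way to push (about world +y); y crosses it. Gap 64 mm wide (cork faces at y=+-32), 60 long (x=+-30; cork ends rounded 5 mm), floor level with the bench, open top and ends. Jaws 46 mm high, the highest part. Reaches y=+110 (foot) and y=-160 (screw, cross bar); x=+-43, the bar +-52 mm.
- prop: Kiln prop: solid buff fired-clay block, 100 mm long (its x), 60 wide (y), 50 high, 0.4 to 0.7 kg, loose, flat on the bench on the vise's -x side, askew by up to 0.4 rad and up to 35 mm off the gap's line. Origin at the centre of its underside. Faces flat and closed. Wholly through when its centre is 80 mm past the vise's origin along the vise's x.
- tumbler: Grey bisque cup, about 76 mm across, 88 mm high, loose, standing beyond the vise, 270 to 300 mm from the vise's origin along its x: about 100 mm of free bench past a prop that has just come through. Origin at the centre of its foot. To be left alone.
- paddle: Hardwood stirring paddle lying on the bench on the vise's +y side, 250 mm long, blade 42 mm wide, 10 mm thick, along its own x (from -125 to +125 mm, blade at +x); origin on the underside in mid-length. To be left alone.
- bowl: Aluminium sieve bowl, 140 mm across, 55 mm high, loose, on the vise's -y side; origin at the centre of its foot. To be left alone.
- cones: Cone pack: three ochre kiln cones stuck in one clay bar 75 mm long (its x), 30 mm wide, 66 mm high over all, loose, on the vise's -y side; origin at the centre of its underside. To be left alone.

How it is judged:
By the outcome, as a careful person would: the job done as asked, in the order asked, and still so for the second after the job is handed in, with the robot touching nothing.
It also fails if it takes over 72 s, if anything falls off the work surface, if the arm or the gripper's body presses on something with over 40 N, if the wrist force passes 120 N, or if a joint passes its speed limit or range.

### The arm

A 6-joint arm with a two-finger parallel gripper is mounted at the origin on the work surface. World frame = base frame: x ahead of the robot, y to its left, z up, the work surface at z = 0. Lengths are in m, angles in rad, forces in N, time in s.
With the tool pointing down it reaches from about 0.25 to 0.725 m from the base axis. Payload 4 kg.
Tool frame: the origin (TCP) lies on the mounting face of the last link; the fingertips stand 173 mm ahead of it and the grasp point (between the pads) lies 155 mm ahead of it; z points along the fingers, x is the direction in which the jaws open and shut, and the axes are right-handed (so a half turn about z gives the same grasp; the last joint's range is limited). The gripper opens to 85 mm and grips with 20 to 120 N. Pads are 22 mm wide; open, the fingers measure 114 mm over their backs; the gripper's body (76 mm by 85 mm) begins 54 mm behind the grasp point. The pads swing forward as they close: fully open they stand 13 mm farther back than shut.
Start: joints at [-1.14, 0.241, 0.005, 1.335, 0, 1.571], TCP at [0.209, -0.454, 0.405] pointing down, gripper open.
Joint ranges: [-2.72, 2.72], [-1.05, 1.87], [-1.09, 1.28], [-1.99, 2.15], [-1.42, 1.44], [-3.14, 3.14]. Speed limits (rad/s): [2.79, 2.79, 3.14, 3.14, 3.14, 3.14].

### API

Orientations are given as a rotation vector (axis times angle).
In Python, from plant import readout, grab_frame, calibration, robot gives the robot as it stands.
- The arm moves only by the tool play_rows, never from a script. Its argument "plan" is a list of rows, each a list of 6 numbers: the shift along the tool's x, y, z each as a share of 0.2 m, from -1 to 1, then the turn, a rotation vector about the tool's x, y, z each as a share of 5 degrees, from -1 to 1. In form: [[dx, dy, dz, ax, ay, az], ...]. A call has 1 to 12 rows; each row shifts and turns the commanded pose from where the row before left it, along the tool's axes as they then stand; what a row does not reach is not made up. A row lasts 1/12 s, in which the tool goes at most 41.7 mm and 7.16 degrees, less where a joint would pass 70% of its speed; a pose out of reach is approached as far as the arm can. A call with a number of a shift or a turn outside -1 to 1 is refused whole. A call with a gripper value outside its range is refused whole. "hand" is the closure, from -1 (fully open) to 1 (shut), so that 0 is half open, set as the call begins (left out, the last holds). The fingers move at their own pace and stop on an object; the grip force is fixed at half the most. Time passes only in rows, so rows that do not move let the fingers close. It gives the time, the measured TCP pose, the force and the opening at its end, in the units of the state.
- readout.state(): the state, without advancing time (a new reading comes with each control period).
- grab_frame(name): name is "scene" or "top" or "wrist"; returns (picture, depth): 480x640x3 uint8, red, green, blue; 480x640 float32, m along the optical axis (not along the pixel's ray), 0 where there is no reading.
- calibration(name): a dict with "mtx" (3x3 intrinsics, pixels), "T" (4x4, takes a point from camera to world coordinates). Camera axes: x right, y up, looking along -z (the intrinsics and any distortion apply to the point x, -y, -z); pixel columns grow to the right and rows downward; lengths in m; the calibration is good to about 2 mm. The wrist camera is an equidistant fisheye: a pixel r from the principal point sees the ray r / f radians off the axis. A picture is of the moment at which its call begins: read the wrist's pose just before it. calibration takes no time and is no camera call; for the wrist camera it gives the pose at the moment of the call.
- robot.sign_off(): hands the job in, once; it reports no verdict.
The state is a dict: "time": time; "qpos": joint angles; "joint_vel": joint speeds; "joint_efforts": joint torques, N m; "position": TCP position; "orientation": TCP orientation; "contact_force": force on the tool from outside, world axes, zero at the start; "wrist_torque": the same for the moment, N m; "opening": opening from 0.0 (shut) to 1.0 (fully open).
Only numpy, scipy, OpenCV 4.12 (cv2) and the standard library are available. Lean on these libraries where they do the work, as an engineer would, in place of code of your own. Each camera call takes 0.05 s, during which the arm holds its last target.

## Working session

There is one attempt and no reset: what is moved stays moved. The work goes in short steps, Python scripts to look and compute and a tool call to move; the robot and the scene stay as the last step left them, time stands still between calls to the robot, and variables do not carry over. Pictures are saved under pics/ and viewed, and the job is handed in when it is done.

Besides the shell and the picture viewer there is one more tool, called after ">>>" in YAML: its name, and indented under it one key for each argument. play_rows: Moves the arm, as the interface text tells. Shift numbers are shares of 0.2 m and turn numbers shares of 5 degrees, none past 1 either way. Its arguments: {"type":"object","properties":{"plan":{"type":"array","items":{"type":"array","items":{"type":"number","minimum":-1,"maximum":1}}},"hand":{"type":"number"}},"required":["plan"]}

```bash
mkdir -p pics; ls; cat > h.py <<'E'
import numpy as np, cv2
from plant import readout, grab_frame, calibration, robot
def save(n,p): cv2.imwrite('pics/'+n+'.png',cv2.cvtColor(p,cv2.COLOR_RGB2BGR))
def cloud(name,d):
    c=calibration(name);K=np.array(c['mtx']);T=np.array(c['T'])
    v,u=np.mgrid[0:480,0:640]
    x=(u-K[0,2])/K[0,0]*d; y=(v-K[1,2])/K[1,1]*d
    P=np.stack([x,-y,-d,np.ones_like(d)],-1)
    return (P@T.T)[...,:3]
E
python3 - <<'E'
from h import *
print(readout.state())
for n in ['scene','top']:
    p,d=grab_frame(n); save(n+'0',p); np.savez('/tmp/'+n,p=p,d=d); print(calibration(n),(d>0).mean())
E
```

```text
pics
{'time': 0.0, 'qpos': array([-1.13999795e+00,  2.41411670e-01,  3.74265429e-03,  1.33517583e+00,
        2.91297910e-05,  1.57080571e+00]), 'joint_vel': array([-0.00152055, -0.00186582, -0.00209286,  0.00201359,  0.00019344,
        0.00064259]), 'joint_efforts': array([ 5.62639343e-04, -3.72319758e+01,  2.52407652e+01,  1.68231258e-02,
        1.24661178e-04, -5.93363225e-07]), 'position': array([ 0.20869372, -0.45407994,  0.40382026]), 'orientation': array([-2.6439514 ,  1.69470343,  0.00268343]), 'contact_force': array([-0.52370929,  0.42138443, -0.72167428]), 'wrist_torque': array([0.05106355, 0.01783594, 0.0677061 ]), 'opening': 1.0000417918840836}
{'mtx': array([[486.72539351,   0.        , 319.75545883],
       [  0.        , 486.72539351, 241.74645964],
       [  0.        ,   0.        ,   1.        ]]), 'T': array([[ 0.10688526, -0.5710198 ,  0.81394836,  1.21584687],
       [ 0.99423924,  0.05480297, -0.09211387, -0.00432841],
       [ 0.00799205,  0.81910501,  0.57358792,  0.48058404],
       [ 0.        ,  0.        ,  0.        ,  1.        ]])} 0.9960774739583333
{'mtx': array([[529.60788612,   0.        , 321.9436364 ],
       [  0.        , 529.60788612, 237.66146515],
       [  0.        ,   0.        ,   1.        ]]), 'T': array([[ 0.00688957,  0.99373497, -0.1115497 ,  0.4435283 ],
       [-0.99966032,  0.00964838,  0.02421072,  0.09283851],
       [ 0.02513531,  0.11134501,  0.99346389,  0.98928487],
       [ 0.        ,  0.        ,  0.        ,  1.        ]])} 0.9959244791666667
```

View pics/scene0.png

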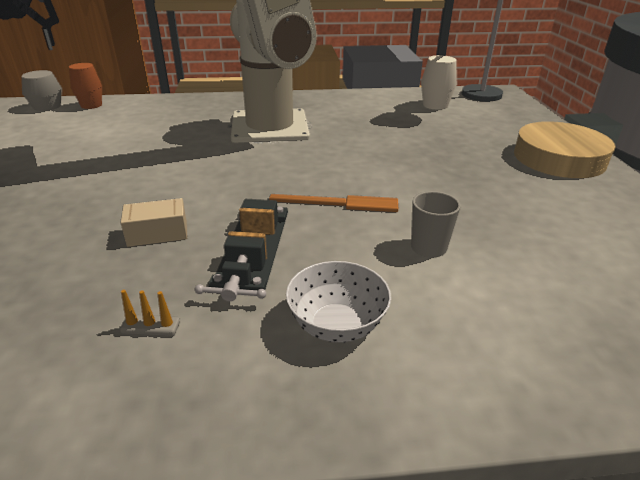

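View pics/top0.png

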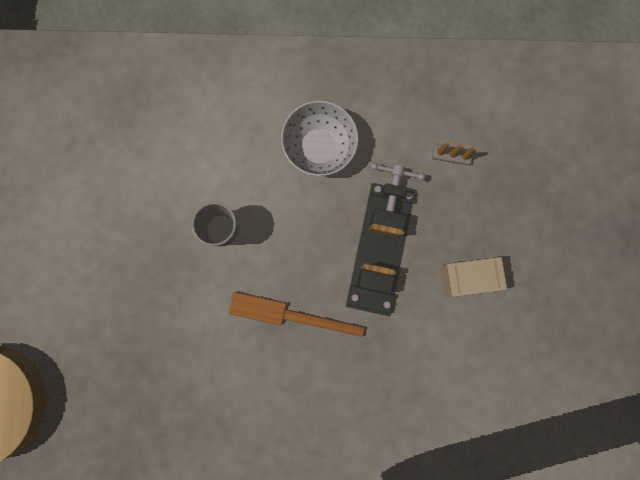

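The top view shows the prop at about (476,277), the cork pads at (387,230) and (378,269), the tumbler at (215,224), the paddle at (298,312), the bowl at (320,138) and the cones at (456,153). Next I'll measure them.

```bash
cat >> h.py <<'E'
def rect(pts):
    (c,s,a)=cv2.minAreaRect((pts[:,:2]*1000).astype(np.float32))
    b=cv2.boxPoints((c,s,a)); e=[b[1]-b[0],b[2]-b[1]]; l=max(e,key=np.linalg.norm)
    an=np.degrees(np.arctan2(l[1],l[0]))%180
    return np.round(c,1),np.round(sorted(s),1),round(float(an),1)
def masks(p):
    hsv=cv2.cvtColor(p,cv2.COLOR_RGB2HSV); return hsv
E
python3 - <<'E'
from h import *
z=np.load('/tmp/top.npz');p,d=z['p'],z['d'];C=cloud('top',d)
hsv=cv2.cvtColor(p,cv2.COLOR_RGB2HSV)
for n,(u,v) in dict(prop=(476,277),cork1=(387,230),cork2=(378,269),paddle=(260,307),handle=(330,322),bar=(463,161),bench=(420,380),bench2=(150,100),jaw=(390,222),jaw2=(376,280)).items(): print(n,hsv[v,u],C[v,u].round(4))
def blob(box,zr,name):
    u0,v0,u1,v1=box; m=np.zeros((480,640),bool); m[v0:v1,u0:u1]=1
    m&=(C[...,2]>zr[0])&(C[...,2]<zr[1]); P=C[m]
    print(name,len(P),rect(P),'zmed',np.median(P[:,2]).round(4)); return P
blob((430,240,530,310),(.04,.06),'prop top')
blob((340,170,440,320),(.038,.056),'jaw tops')
blob((340,205,440,245),(.038,.056),'jaw far')
blob((340,246,440,320),(.038,.056),'jaw near')
m=(hsv[...,0]>8)&(hsv[...,0]<20)&(hsv[...,1]>120)&(C[...,2]>.03)
for b in [(360,215,415,240),(350,255,410,280)]:
    q=np.zeros_like(m);q[b[1]:b[3],b[0]:b[2]]=1; print('cork',rect(C[m&q]),np.median(C[m&q][:,2]))
blob((180,190,250,260),(.07,.10),'tumbler rim')
blob((270,90,370,190),(.045,.065),'bowl rim')
blob((220,280,380,345),(.005,.02),'paddle')
blob((425,135,490,175),(.01,.08),'cones')
blob((365,155,440,190),(.01,.08),'bar')
E
```

```text
prop [ 18  69 156] [ 0.481  -0.2048  0.0518]
cork1 [ 16 128 131] [ 0.5645 -0.0473  0.0461]
cork2 [ 17 143 128] [ 0.4942 -0.0308  0.0447]
paddle [ 14 165 136] [0.4248 0.1812 0.0124]
handle [ 14 162 131] [0.3984 0.0532 0.0103]
bar [ 18  36 121] [ 0.7021 -0.1977  0.0137]
bench [ 17  30 120] [ 0.2937 -0.113  -0.0004]
bench2 [ 21  33 122] [0.8171 0.4006 0.0009]
jaw [30 17 59] [ 0.5792 -0.0529  0.0451]
jaw2 [42 22 57] [ 0.4745 -0.0269  0.0468]
prop top 1900 (array([ 482.4, -206. ]), array([ 59.9, 100.9]), 97.9) zmed 0.0501
jaw tops 1727 (array([566.5, -46.8]), array([ 60.3, 225.1]), 168.1) zmed 0.0459
jaw far 688 (array([580.4, -49.7]), array([38.8, 60.2]), 77.8) zmed 0.0462
jaw near 828 (array([477.9, -28.1]), array([44.1, 60.3]), 78.1) zmed 0.0461
cork (array([520.3,  20.4]), array([ 44.7, 206.4]), 124.4) 0.04620479347112427
cork (array([479.8,  19.5]), array([ 31. , 160.7]), 105.4) 0.04638654958644961
tumbler rim 501 (array([567.5, 256.9]), array([74.3, 74.7]), 28.8) zmed 0.0872
bowl rim 878 (array([731. ,  76.8]), array([137.8, 137.8]), 30.8) zmed 0.0529
paddle 2713 (array([417.4, 107.5]), array([112.6, 289.1]), 90.0) zmed 0.0106
cones 580 (array([ 716.8, -176.5]), array([29.6, 74.6]), 79.3) zmed 0.0149
bar 614 (array([672.8, -87.7]), array([ 61.4, 141.2]), 100.3) zmed 0.0294
```

>>> play_rows:
  plan:
    - [0,0,0.04,0,0,-0.97]
    - [0,0,0.04,0,0,-0.97]
    - [0,0,0.04,0,0,-0.97]
    - [0,0,0.04,0,0,-0.97]
    - [0,0,0.04,0,0,-0.97]
    - [0,0,0.04,0,0,-0.97]
    - [0,0,0.04,0,0,-0.97]
    - [0,0,0.04,0,0,-0.97]
    - [0,0,0.04,0,0,-0.97]
    - [0,0,0.04,0,0,-0.97]
    - [0,0,0.04,0,0,-0.97]
    - [0,0,0,0,0,0]
  hand: 1

```text
time: 1.1
position: [0.2085, -0.4535, 0.3146]
orientation: [-3.121, 0.325, 0.003]
contact_force: [0.0, 0.7, 0.1]
opening: -0.0
```

```bash
cat >> h.py <<'E'
from scipy.spatial.transform import Rotation as R
VO=np.array([530.4,-39.2]);VA=np.radians(78.0)
U=np.array([np.cos(VA),np.sin(VA)]);N=np.array([-U[1],U[0]])
def tov(p): p=np.asarray(p)-VO; return np.array([p@U,p@N])
def tcp():
    s=readout.state(); r=R.from_rotvec(s['orientation']).as_matrix()
    print('t',round(s['time'],2),'vise xy',tov(s['position'][:2]*1000).round(1),'z',(s['position'][2]*1000).round(1),'toolx ang',np.degrees(np.arctan2(r[1,0],r[0,0])).round(2),'toolz',r[:,2].round(4),'F',s['contact_force'].round(1),'op',round(s['opening'],2))
def prop(C):
    m=(C[...,2]>.0475)&(C[...,2]<.055); P=C[m]*1000
    v=np.stack([(P[:,:2]-VO)@U,(P[:,:2]-VO)@N],1)
    return v
E
python3 - <<'E'
from h import *
tcp()
E
```

```text
t 1.1 vise xy [-472.2  228.8] z 314.6 toolx ang -11.89 toolz [-0.0018  0.0039 -1.    ] F [0.  0.7 0.1] op -0.0
```

>>> play_rows:
  plan:
    - [0.072,-0.16,0,0,0,0]
    - [0.072,-0.16,0,0,0,0]
    - [0.072,-0.16,0,0,0,0]
    - [0.072,-0.16,0,0,0,0]
    - [0.072,-0.16,0,0,0,0]
    - [0.072,-0.16,0,0,0,0]
    - [0.072,-0.16,0,0,0,0]
    - [0.072,-0.16,0,0,0,0]
    - [0.072,-0.16,0,0,0,0]
    - [0.072,-0.16,0,0,0,0]
    - [0,0,0,0,0,0]
    - [0,0,0,0,0,0]

```text
time: 2.1
position: [0.4169, -0.1696, 0.3169]
orientation: [3.125, -0.323, 0.0]
contact_force: [0.1, -0.5, -0.8]
opening: -0.002
```

>>> play_rows:
  plan:
    - [0,0,0.11,0,0,0]
    - [0,0,0.11,0,0,0]
    - [0,0,0.11,0,0,0]
    - [0,0,0.11,0,0,0]
    - [0,0,0.1,0,0,0]
    - [0,0,0,0,0,0]
    - [0,0,0,0,0,0]

```text
time: 2.68
position: [0.4149, -0.1718, 0.2082]
orientation: [-3.123, 0.332, 0.005]
contact_force: [0.6, 0.1, 0.2]
opening: -0.001
```

```bash
python3 - <<'E'
from h import *
tcp()
p,d=grab_frame('scene'); save('scene1',p); C=cloud('scene',d)*1000
v=np.stack([(C[...,:2]-VO)@U,(C[...,:2]-VO)@N],-1)
s=readout.state()['position']*1000; t=tov(s[:2])
m=(abs(v[...,0]-t[0])<45)&(abs(v[...,1]-t[1])<60)&(C[...,2]>6)&(C[...,2]<150)&(v[...,1]>t[1]-25)
for z in range(6,150,8):
    q=m&(C[...,2]>=z)&(C[...,2]<z+8)
    if q.sum()>4: print(z,q.sum(),np.percentile(v[q],[3,97],axis=0).round(1).tolist())
E
```

```text
t 2.68 vise xy [-153.7   85.4] z 208.2 toolx ang -12.13 toolz [-0.003  0.001 -1.   ] F [0.6 0.1 0.2] op -0.0
30 9 [[-163.3, 79.0], [-146.9, 81.2]]
38 45 [[-165.2, 71.7], [-143.8, 91.0]]
46 55 [[-161.1, 71.1], [-143.7, 91.2]]
54 58 [[-162.5, 70.7], [-144.0, 89.0]]
62 62 [[-162.2, 70.8], [-143.7, 93.4]]
70 24 [[-157.8, 70.2], [-143.0, 93.0]]
78 53 [[-157.2, 66.2], [-140.8, 111.5]]
86 65 [[-146.0, 60.3], [-141.1, 122.8]]
94 47 [[-152.8, 69.2], [-138.4, 124.5]]
102 89 [[-153.0, 68.2], [-137.0, 135.6]]
110 91 [[-150.9, 61.1], [-137.4, 138.1]]
118 71 [[-145.4, 61.0], [-137.3, 140.3]]
126 80 [[-149.8, 62.2], [-135.1, 142.9]]
134 109 [[-144.8, 61.5], [-135.1, 117.2]]
142 50 [[-144.7, 61.2], [-138.4, 103.6]]
```

View pics/scene1.png

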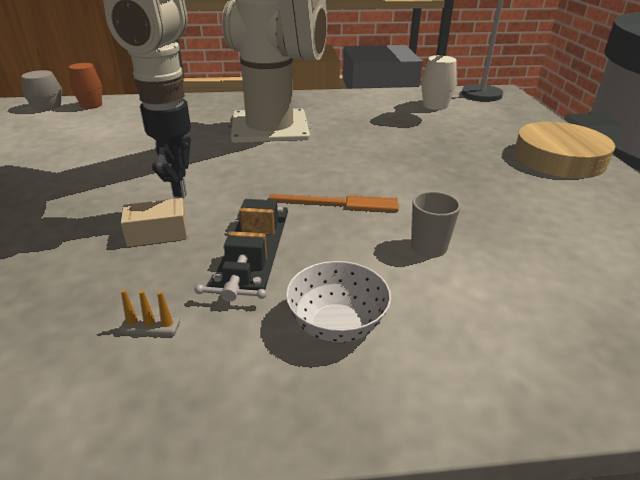

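The closed fingers are 29 mm across, with their tips 173 mm ahead of the TCP. Now I'll lower them and push the front end sideways, to straighten and centre the prop.

>>> play_rows:
  plan:
    - [0,0,0.035,0,0,0]
    - [0,0,0.035,0,0,0]
    - [0,0,0.035,0,0,0]
    - [0,0,0,0,0,0]

```text
time: 3.07
position: [0.4155, -0.1709, 0.1867]
orientation: [-3.124, 0.328, 0.002]
contact_force: [-0.6, 0.2, -0.5]
opening: -0.002
```

>>> play_rows:
  plan:
    - [0.017,0,0,0,0,0]
    - [0.017,0,0,0,0,0]
    - [0.017,0,0,0,0,0]
    - [0.017,0,0,0,0,0]
    - [0.017,0,0,0,0,0]
    - [0.017,0,0,0,0,0]
    - [0.017,0,0,0,0,0]
    - [0.017,0,0,0,0,0]
    - [0.017,0,0,0,0,0]
    - [0.017,0,0,0,0,0]
    - [0,0,0,0,0,0]
    - [0,0,0,0,0,0]

```text
time: 4.07
position: [0.4499, -0.1784, 0.1878]
orientation: [3.124, -0.327, 0.002]
contact_force: [-1.2, -0.4, -1.4]
opening: 0.002
```

```bash
cat >> h.py <<'E'
def meas(tag):
    tcp(); p,d=grab_frame('top'); save(tag,p); C=cloud('top',d)*1000
    hsv=cv2.cvtColor(p,cv2.COLOR_RGB2HSV)
    m=(C[...,2]>46)&(C[...,2]<54)&(hsv[...,1]>45)&(hsv[...,1]<110)&(hsv[...,2]>100)
    m=cv2.morphologyEx(m.astype(np.uint8),cv2.MORPH_OPEN,np.ones((3,3)))
    n,l,st,_=cv2.connectedComponentsWithStats(m); k=1+np.argmax(st[1:,4]); P=C[l==k]
    c,s,a=rect(P/1000); print('prop world',c,s,'vise xy',tov(c).round(1),'yaw deg',round(a-78,1),'n',len(P),'z',np.median(P[:,2]).round(1))
E
python3 - <<'E'
from h import *
meas('top2')
E
```

```text
t 4.07 vise xy [-152.9   49.8] z 187.8 toolx ang -11.97 toolz [ 1.e-03 -7.e-04 -1.e+00] F [-1.2 -0.4 -1.4] op 0.0
prop world [269.5 591.3] [ 52.5 146.9] vise xy [562.5 386.3] yaw deg -73.7 n 1368 z 50.0
```

View pics/top2.png

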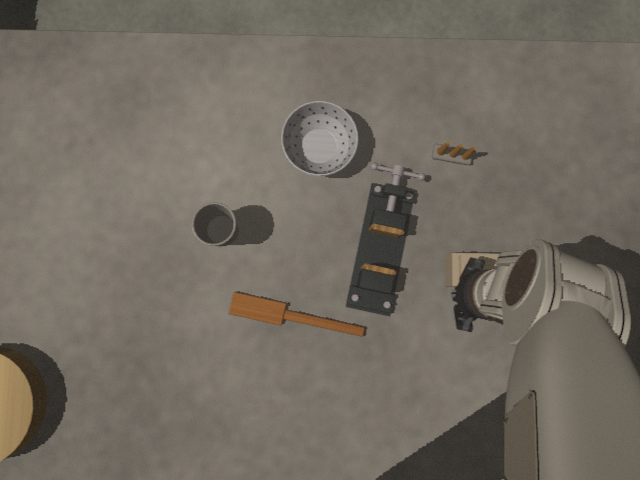

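The arm hides most of the prop in the top view; only its front end shows, at about (447–500,252–287). From here I'll combine both cameras.

>>> play_rows:
  plan:
    - [0.014,0,0,0,0,0]
    - [0.014,0,0,0,0,0]
    - [0,0,0,0,0,0]
    - [0,0,0,0,0,0]

```text
time: 4.45
position: [0.4544, -0.179, 0.1877]
orientation: [-3.124, 0.327, 0.002]
contact_force: [-3.1, 3.0, 1.7]
opening: -0.0
```

```bash
cat >> h.py <<'E'
def meas2(tag,cams=('top','scene')):
    tcp()
    for n in cams:
        p,d=grab_frame(n); save(tag+n,p); C=cloud(n,d)*1000
        hsv=cv2.cvtColor(p,cv2.COLOR_RGB2HSV)
        v=np.stack([(C[...,:2]-VO)@U,(C[...,:2]-VO)@N],-1)
        m=(C[...,2]>47.5)&(C[...,2]<54)&(v[...,0]>-300)&(v[...,0]<220)&(abs(v[...,1])<85)&(hsv[...,1]>45)&(hsv[...,1]<120)&(hsv[...,2]>70)
        m=cv2.morphologyEx(m.astype(np.uint8),cv2.MORPH_OPEN,np.ones((2,2)))
        k,l,st,_=cv2.connectedComponentsWithStats(m)
        if k<2: print(n,'none'); continue
        P=v[l==1+np.argmax(st[1:,4])]
        (c,s,a)=cv2.minAreaRect(P.astype(np.float32)); b=cv2.boxPoints((c,s,a))
        a=(a+45)%90-45
        print(n,len(P),'vise c',np.round(c,1),np.round(s,1),'yaw',round(a,1),'corners',b.round(0).tolist())
E
python3 - <<'E'
from h import *
meas2('p3')
E
```

```text
t 4.45 vise xy [-152.6   45.3] z 187.7 toolx ang -11.96 toolz [-0.0011  0.0011 -1.    ] F [-3.1  3.   1.7] op -0.0
top 323 vise c [-30.3  63.1] [294.3  55.2] yaw 29.9 corners [[-172.0, 14.0], [-144.0, -34.0], [111.0, 112.0], [84.0, 160.0]]
scene 1181 vise c [ -32.7 -327.4] [108.4 783.9] yaw 24.1 corners [[-242.0, 8.0], [78.0, -707.0], [177.0, -663.0], [-143.0, 53.0]]
```

View pics/p3scene.png

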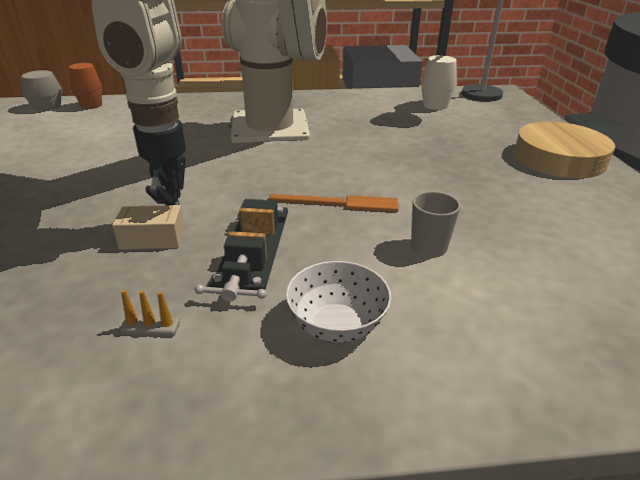

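```bash
sed -i 's/np.ones((2,2)))/np.ones((3,3)))*m.astype(np.uint8)/' h.py
python3 - <<'E'
from h import *
meas2('p4')
E
```

```text
t 4.55 vise xy [-152.6   45.3] z 187.6 toolx ang -11.95 toolz [-0.001  0.001 -1.   ] F [-4.3  4.   1.6] op -0.0
top 344 vise c [-134.9   -3.9] [63.7 30.5] yaw -18.3 corners [[-159.0, -29.0], [-130.0, -39.0], [-110.0, 22.0], [-139.0, 31.0]]
scene 1166 vise c [-177.9   -4.7] [100.2  65. ] yaw 9.2 corners [[-233.0, 19.0], [-222.0, -45.0], [-123.0, -29.0], [-134.0, 35.0]]
```

>>> play_rows:
  plan:
    - [-0.1,0,0,0,0,0]
    - [-0.05,0,-0.1,0,0,0]
    - [0,0.1,-0.15,0,0,0]
    - [0,0.15,-0.1,0,0,0]
    - [0,0.17,0,0,0,0]
    - [0,0.17,0,0,0,0]
    - [0,0,0,0,0,0]
    - [0,0,0,0,0,0]

```text
time: 5.32
position: [0.4013, -0.2909, 0.2585]
orientation: [3.121, -0.333, 0.006]
contact_force: [-0.5, 0.5, -0.2]
opening: -0.004
```

```bash

python3 - <<'E'
from h import *
meas2('p5')
E
```

```text
t 5.32 vise xy [-273.1   74. ] z 258.5 toolx ang -12.19 toolz [ 0.0033 -0.0027 -1.    ] F [-0.5  0.5 -0.2] op -0.0
top 1596 vise c [-175.8   -4.2] [100.7  59.7] yaw 9.3 corners [[-230.0, 17.0], [-221.0, -42.0], [-121.0, -26.0], [-131.0, 33.0]]
scene 1163 vise c [-178.    -3.7] [99.9 63.8] yaw 9.7 corners [[-233.0, 19.0], [-222.0, -44.0], [-123.0, -27.0], [-134.0, 36.0]]
```

View pics/p5top.png

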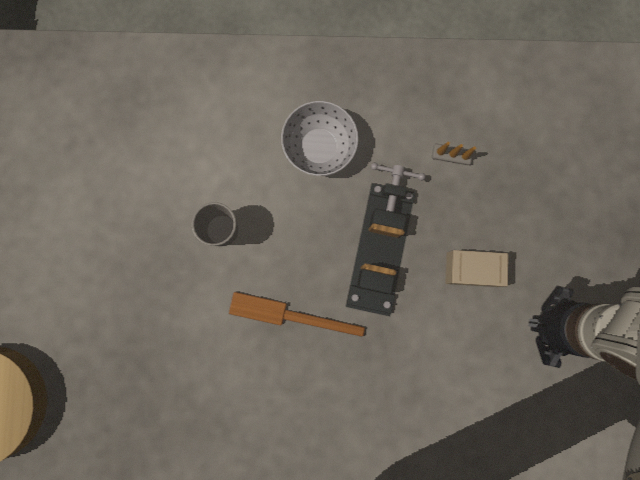

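The prop now has yaw +9.4° and y −4 mm. I'll nudge its rear end toward +y from the −y side.

>>> play_rows:
  plan:
    - [0.15,-0.067,0,0,0,0]
    - [0.15,-0.067,0,0,0,0]
    - [0.15,-0.067,0,0,0,0]
    - [0.15,-0.067,0,0,0,0]
    - [0.15,-0.067,0,0,0,0]
    - [0,0,0,0,0,0]
    - [0,0,0.12,0,0,0]
    - [0,0,0.12,0,0,0]
    - [0,0,0.11,0,0,0]
    - [0,0,0,0,0,0]
    - [0,0,0,0,0,0]

```text
time: 6.33
position: [0.5609, -0.2527, 0.1863]
orientation: [-3.123, 0.325, 0.006]
contact_force: [0.1, -1.3, 0.2]
opening: 0.0
```

```bash

python3 - <<'E'
from h import *
tcp()
E
```

```text
t 6.33 vise xy [-202.5  -74.2] z 186.3 toolx ang -11.88 toolz [-0.0038  0.0016 -1.    ] F [ 0.1 -1.3  0.2] op 0.0
```

>>> play_rows:
  plan:
    - [-0.02,0.01,0,0,0,0]
    - [-0.02,0.01,0,0,0,0]
    - [-0.02,0,0,0,0,0]
    - [-0.015,0,0,0,0,0]
    - [-0.015,0,0,0,0,0]
    - [-0.015,0,0,0,0,0]
    - [-0.015,0,0,0,0,0]
    - [-0.014,0,0,0,0,0]
    - [0,0,0,0,0,0]
    - [0,0,0,0,0,0]

```text
time: 7.17
position: [0.5348, -0.2527, 0.1882]
orientation: [3.124, -0.328, 0.002]
contact_force: [1.7, -1.6, 0.9]
opening: -0.001
```

```bash

python3 - <<'E'
from h import *
meas2('p6')
E
```

```text
t 7.17 vise xy [-207.9  -48.7] z 188.2 toolx ang -11.98 toolz [ 1.4e-03 -7.0e-04 -1.0e+00] F [ 1.7 -1.6  0.9] op -0.0
top 1347 vise c [-174.7   -0.6] [99.5 59.7] yaw 6.3 corners [[-227.0, 24.0], [-221.0, -36.0], [-122.0, -25.0], [-129.0, 34.0]]
scene 939 vise c [-168.7   -1.2] [84.5 60.6] yaw 8.5 corners [[-215.0, 22.0], [-206.0, -37.0], [-122.0, -25.0], [-131.0, 35.0]]
```

>>> play_rows:
  plan:
    - [-0.008,0,0,0,0,0]
    - [-0.007,0,0,0,0,0]
    - [0,0,0,0,0,0]
    - [0.05,0,0,0,0,0]
    - [0.08,0,-0.05,0,0,0]
    - [0,0.05,-0.15,0,0,0]
    - [0,0.15,-0.12,0,0,0]
    - [0,0.15,0,0,0,0]
    - [-0.1,0.05,0,0,0,0]
    - [-0.15,0,0,0,0,0]
    - [-0.11,0,0,0,0,0]
    - [0,0,0,0,0,0]

```text
time: 8.27
position: [0.4646, -0.3187, 0.2496]
orientation: [-3.118, 0.331, 0.016]
contact_force: [-1.7, 1.0, 0.3]
opening: 0.0
```

>>> play_rows:
  plan:
    - [0,0,0,0,0,0]
    - [0,0,0,0,0,0]
    - [0,0,0,0,0,0]
  hand: 0.4

```text
time: 8.52
position: [0.4706, -0.3204, 0.2516]
orientation: [-3.124, 0.326, 0.0]
contact_force: [-0.3, 1.0, -0.5]
opening: 0.299
```

```bash

python3 - <<'E'
from h import *
meas2('p7')
E
```

```text
t 8.52 vise xy [-287.5    0. ] z 251.6 toolx ang -11.93 toolz [ 0.e+00  4.e-04 -1.e+00] F [-0.3  1.  -0.5] op 0.3
top 1524 vise c [-173.9    1.2] [99.5 59.9] yaw 4.7 corners [[-226.0, 27.0], [-221.0, -33.0], [-122.0, -25.0], [-127.0, 35.0]]
scene 1172 vise c [-176.5    0.3] [101.1  62.3] yaw 6.1 corners [[-230.0, 26.0], [-223.0, -36.0], [-123.0, -25.0], [-130.0, 37.0]]
```

Opening 0.3 puts the fingers about 54 mm across their backs, which fits the 64 mm gap. Now I'll lower them behind the prop and push.

>>> play_rows:
  plan:
    - [0,0,0.12,0,0,0]
    - [0,0,0.12,0,0,0]
    - [0,0,0.103,0,0,0]
    - [0,0,0,0,0,0]
    - [0,-0.08,0,0,0,0]
    - [0,-0.08,0,0,0,0]
    - [0,-0.04,0,0,0,0]
    - [0,0,0,0,0,0]

```text
time: 9.28
position: [0.4792, -0.2801, 0.1839]
orientation: [-3.125, 0.323, -0.001]
contact_force: [-0.2, -0.0, 0.6]
opening: 0.298
```

>>> play_rows:
  plan:
    - [0,-0.025,0,0,0,0]
    - [0,-0.025,0,0,0,0]
    - [0,-0.025,0,0,0,0]
    - [0,-0.025,0,0,0,0]
    - [0,-0.025,0,0,0,0]
    - [0,-0.025,0,0,0,0]
    - [0,-0.025,0,0,0,0]
    - [0,-0.025,0,0,0,0]
    - [0,0,0,0,0,0]

```text
time: 10.03
position: [0.4869, -0.2422, 0.1835]
orientation: [3.124, -0.327, 0.002]
contact_force: [0.2, -2.4, 1.6]
opening: 0.301
```

```bash

python3 - <<'E'
from h import *
meas2('p8')
E
```

```text
t 10.03 vise xy [-207.6    0.3] z 183.5 toolx ang -11.96 toolz [ 9.e-04 -7.e-04 -1.e+00] F [ 0.2 -2.4  1.6] op 0.3
top 1505 vise c [-144.4   -2.4] [100.4  60. ] yaw 0.4 corners [[-195.0, 27.0], [-194.0, -33.0], [-94.0, -32.0], [-94.0, 28.0]]
scene 1171 vise c [-146.4   -2.1] [ 63.4 101.1] yaw -0.4 corners [[-197.0, -33.0], [-96.0, -34.0], [-96.0, 29.0], [-197.0, 30.0]]
```

View pics/p8scene.png

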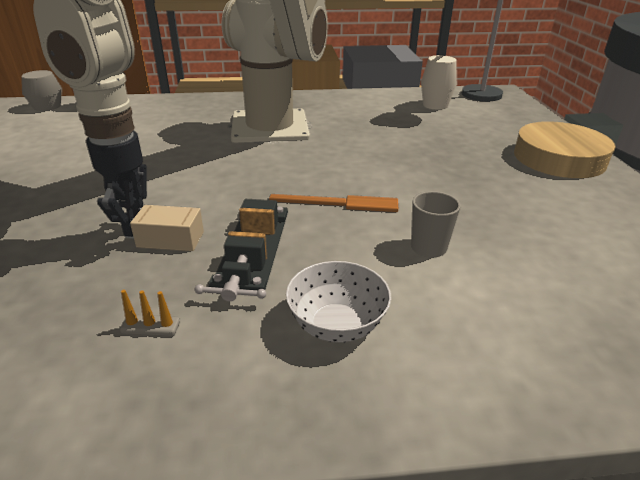

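>>> play_rows:
  plan:
    - [-0.0012,-0.024,0,0,0,0]
    - [-0.0012,-0.024,0,0,0,0]
    - [-0.0012,-0.024,0,0,0,0]
    - [-0.0012,-0.024,0,0,0,0]
    - [-0.0012,-0.024,0,0,0,0]
    - [-0.0012,-0.024,0,0,0,0]
    - [-0.0012,-0.024,0,0,0,0]
    - [-0.0012,-0.024,0,0,0,0]
    - [-0.0012,-0.024,0,0,0,0]
    - [-0.0012,-0.024,0,0,0,0]
    - [0,0,0,0,0,0]

```text
time: 11.05
position: [0.4944, -0.1947, 0.1833]
orientation: [3.124, -0.327, 0.001]
contact_force: [0.2, -2.8, 1.1]
opening: 0.303
```

```bash

python3 - <<'E'
from h import *
meas2('p9')
E
```

```text
t 11.05 vise xy [-159.6    2.9] z 183.3 toolx ang -11.96 toolz [ 4.e-04 -3.e-04 -1.e+00] F [ 0.2 -2.8  1.1] op 0.3
top 1585 vise c [-96.4   0. ] [60.1 99.6] yaw -0.1 corners [[-146.0, -30.0], [-47.0, -30.0], [-47.0, 30.0], [-146.0, 30.0]]
scene 1179 vise c [-98.3  -0.3] [99.7 62.2] yaw 0.3 corners [[-148.0, 31.0], [-148.0, -32.0], [-48.0, -31.0], [-49.0, 31.0]]
```

View pics/p9top.png

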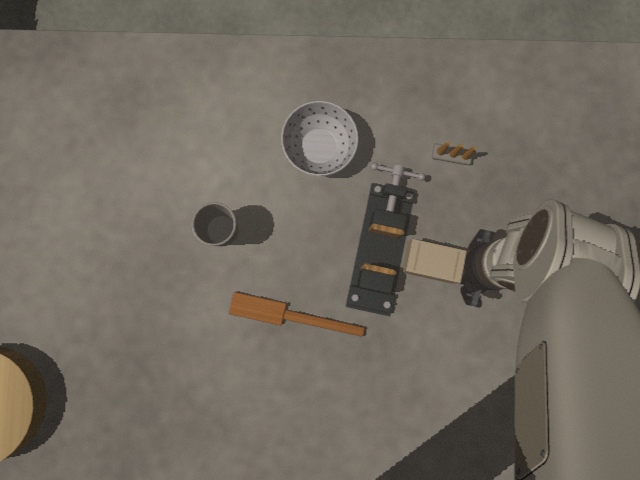

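Aligned at y 0 and yaw 0, with the prop's front (406,257) at the gap mouth. Now I'll push it in.

>>> play_rows:
  plan:
    - [0,-0.02,0,0,0,0]
    - [0,-0.02,0,0,0,0]
    - [0,-0.02,0,0,0,0]
    - [0,-0.02,0,0,0,0]
    - [0,-0.02,0,0,0,0]
    - [0,-0.02,0,0,0,0]
    - [0,-0.02,0,0,0,0]
    - [0,-0.02,0,0,0,0]
    - [0,-0.02,0,0,0,0]
    - [0,-0.02,0,0,0,0]
    - [0,0,0,0,0,0]

```text
time: 12.07
position: [0.5024, -0.1557, 0.1831]
orientation: [3.124, -0.327, -0.0]
contact_force: [-0.7, -3.3, 1.8]
opening: 0.297
```

```bash

python3 - <<'E'
from h import *
meas2('p10')
E
```

```text
t 12.07 vise xy [-119.8    3.1] z 183.1 toolx ang -11.96 toolz [-3.e-04 -3.e-04 -1.e+00] F [-0.7 -3.3  1.8] op 0.3
top 1623 vise c [-56.5   0. ] [100.3  60.1] yaw 0.0 corners [[-107.0, 30.0], [-107.0, -30.0], [-6.0, -30.0], [-6.0, 30.0]]
scene 1177 vise c [-58.8   0.1] [63.2 99.7] yaw -0.4 corners [[-109.0, -31.0], [-9.0, -32.0], [-9.0, 31.0], [-108.0, 32.0]]
```

>>> play_rows:
  plan:
    - [0,0.02,0,0,0,0]
    - [0.015,0,0,0,0,0]
    - [0,-0.02,0,0,0,0]
    - [0,-0.02,0,0,0,0]
    - [0,-0.025,0,0,0,0]
    - [0,-0.025,0,0,0,0]
    - [0,-0.025,0,0,0,0]
    - [0,-0.025,0,0,0,0]
    - [0,-0.025,0,0,0,0]
    - [0,-0.025,0,0,0,0]
    - [0,-0.025,0,0,0,0]
    - [0,0,0,0,0,0]

```text
time: 13.17
position: [0.5137, -0.1169, 0.1831]
orientation: [-3.123, 0.325, 0.0]
contact_force: [-0.5, -0.3, 0.5]
opening: 0.298
```

```bash

python3 - <<'E'
from h import *
meas2('p11')
E
```

```text
t 13.17 vise xy [-79.4   0.2] z 183.1 toolx ang -11.88 toolz [ 0.      0.0017 -1.    ] F [-0.5 -0.3  0.5] op 0.3
top 1519 vise c [-15.9   0.8] [99.3 60.2] yaw 0.2 corners [[-66.0, 31.0], [-65.0, -29.0], [34.0, -29.0], [34.0, 31.0]]
scene 1199 vise c [-18.1   1.3] [99.9 63.8] yaw 0.9 corners [[-68.0, 32.0], [-68.0, -31.0], [32.0, -30.0], [31.0, 34.0]]
```

View pics/p11scene.png

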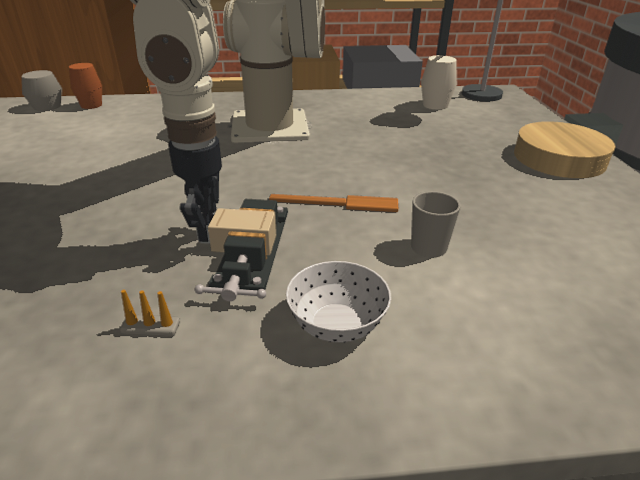

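```bash
python3 - <<'E'
from h import *
for n in ['scene','top']:
    p,d=grab_frame(n); C=cloud(n,d)*1000
    v=np.stack([(C[...,:2]-VO)@U,(C[...,:2]-VO)@N],-1)
    m=(v[...,0]<-66)&(v[...,0]>-130)&(abs(v[...,1])<75)
    for z in range(6,110,8):
        q=m&(C[...,2]>=z)&(C[...,2]<z+8)
        if q.sum()>4: print(n,z,q.sum(),np.percentile(v[q],[1,99],axis=0).round(1).tolist())
E
```

```text
scene 6 21 [[-90.5, -28.0], [-66.2, -17.4]]
scene 14 37 [[-92.0, -28.8], [-66.4, -17.4]]
scene 22 51 [[-90.9, -28.1], [-67.2, -1.5]]
scene 30 56 [[-91.2, -27.9], [-67.9, 14.0]]
scene 38 71 [[-89.6, -28.5], [-66.4, 17.7]]
scene 46 58 [[-91.3, -26.8], [-66.2, 28.0]]
scene 54 95 [[-91.8, -45.1], [-67.2, 39.4]]
scene 62 125 [[-91.9, -48.6], [-67.7, 49.3]]
scene 70 91 [[-91.7, -53.2], [-66.6, 51.8]]
scene 78 135 [[-92.0, -57.5], [-67.1, 54.8]]
scene 86 117 [[-91.9, -61.2], [-66.2, 57.5]]
scene 94 135 [[-97.3, -65.2], [-66.7, 61.1]]
scene 102 190 [[-99.3, -66.3], [-66.2, 51.4]]
top 54 10 [[-73.4, -45.6], [-66.8, 40.3]]
top 62 54 [[-80.8, -47.9], [-66.3, 44.8]]
top 70 24 [[-79.5, -52.5], [-66.3, 51.7]]
top 78 27 [[-75.7, -55.3], [-66.6, 50.1]]
top 86 28 [[-75.4, -58.0], [-66.3, 58.9]]
top 94 49 [[-90.8, -60.6], [-66.9, 57.9]]
top 102 153 [[-90.4, -64.9], [-66.4, 64.5]]
```

The knuckles flare to ±45 mm just above z≈54, and the jaws are 46 mm high. I'll back off, raise 6 mm for clearance, and carry on.

>>> play_rows:
  plan:
    - [0,0.02,0,0,0,0]
    - [0,0,-0.03,0,0,0]
    - [0,-0.02,0,0,0,0]
    - [0,-0.02,0,0,0,0]
    - [0,-0.025,0,0,0,0]
    - [0,-0.025,0,0,0,0]
    - [0,-0.025,0,0,0,0]
    - [0,-0.025,0,0,0,0]
    - [0,-0.025,0,0,0,0]
    - [0,-0.025,0,0,0,0]
    - [0,-0.025,0,0,0,0]
    - [0,0,0,0,0,0]

```text
time: 14.37
position: [0.522, -0.0802, 0.1898]
orientation: [3.122, -0.328, 0.002]
contact_force: [-0.9, -4.6, 3.2]
opening: 0.303
```

```bash

python3 - <<'E'
from h import *
meas2('p12')
E
```

```text
t 14.37 vise xy [-41.8  -0.3] z 189.8 toolx ang -11.98 toolz [ 0.0012 -0.0026 -1.    ] F [-0.9 -4.6  3.2] op 0.3
top 1492 vise c [19.8  0.5] [59.5 99.8] yaw -0.5 corners [[-30.0, -29.0], [69.0, -30.0], [70.0, 30.0], [-30.0, 31.0]]
scene 1201 vise c [18.   0.7] [61.2 99.8] yaw -0.4 corners [[-32.0, -30.0], [68.0, -30.0], [68.0, 31.0], [-32.0, 32.0]]
```

>>> play_rows:
  plan:
    - [0,-0.022,0,0,0,0]
    - [0,-0.022,0,0,0,0]
    - [0,-0.022,0,0,0,0]
    - [0,-0.022,0,0,0,0]
    - [0,-0.022,0,0,0,0]
    - [0,-0.022,0,0,0,0]
    - [0,-0.022,0,0,0,0]
    - [0,-0.022,0,0,0,0]
    - [0,0,0,0,0,0]

```text
time: 15.22
position: [0.5291, -0.046, 0.1897]
orientation: [3.122, -0.328, 0.002]
contact_force: [-1.0, -4.7, 4.8]
opening: 0.302
```

>>> play_rows:
  plan:
    - [0,-0.022,0,0,0,0]
    - [0,-0.022,0,0,0,0]
    - [0,-0.022,0,0,0,0]
    - [0,-0.022,0,0,0,0]
    - [0,-0.022,0,0,0,0]
    - [0,-0.022,0,0,0,0]
    - [0,-0.022,0,0,0,0]
    - [0,-0.022,0,0,0,0]
    - [0,0,0,0,0,0]

```text
time: 15.97
position: [0.5363, -0.0116, 0.1896]
orientation: [3.122, -0.328, 0.001]
contact_force: [-1.2, -5.8, 4.5]
opening: 0.302
```

```bash

python3 - <<'E'
from h import *
meas2('p13')
E
```

```text
t 15.97 vise xy [28.2 -0.1] z 189.6 toolx ang -12.01 toolz [ 5.0e-04 -2.3e-03 -1.0e+00] F [-1.2 -5.8  4.5] op 0.3
top 1453 vise c [89.9  0.6] [60.  99.7] yaw -0.0 corners [[40.0, -29.0], [140.0, -29.0], [140.0, 31.0], [40.0, 31.0]]
scene 1226 vise c [87.9  0.4] [62.2 99.3] yaw -0.4 corners [[38.0, -30.0], [137.0, -31.0], [138.0, 31.0], [38.0, 32.0]]
```

View pics/p13scene.png

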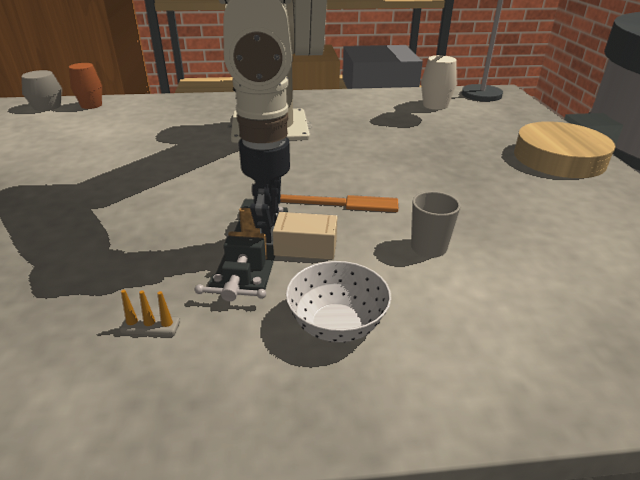

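The prop is through: centre about +89 mm, with its rear face clear of the jaws. I'll push 8 mm more for margin, then back off and lift away.

>>> play_rows:
  plan:
    - [0,-0.02,0,0,0,0]
    - [0,-0.02,0,0,0,0]
    - [0,0,0,0,0,0]
    - [0,0.03,0,0,0,0]
    - [0,0.04,0,0,0,0]
    - [0,0.04,0,0,0,0]
    - [0,0,0,0,0,0]
    - [0,0,-0.1,0,0,0]
    - [0,0,-0.15,0,0,0]
    - [0,0,-0.15,0,0,0]
    - [0,0,-0.15,0,0,0]
    - [0,0,0,0,0,0]

```text
time: 17.07
position: [0.5354, -0.0251, 0.3053]
orientation: [-3.123, 0.328, -0.017]
contact_force: [0.7, 0.5, 1.3]
opening: 0.299
```

>>> play_rows:
  plan:
    - [0,0.15,0,0,0,0]
    - [0,0.15,0,0,0,0]
    - [0,0.15,0,0,0,0]
    - [0,0.15,0,0,0,0]
    - [0,0.15,0,0,0,0]
    - [0,0.15,0,0,0,0]
    - [0,0,0,0,0,0]
    - [0,0,0,0,0,0]
    - [0,0,0,0,0,0]

```text
time: 17.82
position: [0.4958, -0.2008, 0.2986]
orientation: [-3.123, 0.328, 0.001]
contact_force: [-0.1, 1.2, 0.3]
opening: 0.299
```

```bash

python3 - <<'E'
from h import *
meas2('p14')
p,d=grab_frame('top'); C=cloud('top',d)
def blob(box,zr,name):
    u0,v0,u1,v1=box; m=np.zeros((480,640),bool); m[v0:v1,u0:u1]=1
    m&=(C[...,2]>zr[0])&(C[...,2]<zr[1]); P=C[m]; print(name,len(P),rect(P))
blob((180,190,250,260),(.07,.10),'tumbler rim')
blob((270,90,370,190),(.045,.065),'bowl rim')
blob((220,280,380,345),(.005,.02),'paddle')
blob((425,135,490,175),(.01,.08),'cones')
a=np.load('/tmp/top.npz')['p'].astype(int); df=abs(a-p).max(2)
for n,b in dict(tum=(185,195,240,250),bowl=(275,95,365,185),pad=(225,285,370,340),cones=(428,138,485,170)).items(): print(n,(df[b[1]:b[3],b[0]:b[2]]>30).mean().round(3))
E
```

```text
t 17.82 vise xy [-165.3    0.3] z 298.6 toolx ang -12.0 toolz [-6.0e-04  1.2e-03 -1.0e+00] F [-0.1  1.2  0.3] op 0.3
top 1659 vise c [97.7  0.9] [60.4 99.6] yaw -0.1 corners [[48.0, -29.0], [147.0, -29.0], [148.0, 31.0], [48.0, 31.0]]
scene 1242 vise c [95.7  0.6] [63.1 99.8] yaw -0.7 corners [[45.0, -30.0], [145.0, -32.0], [146.0, 31.0], [46.0, 33.0]]
tumbler rim 505 (array([567.6, 257.1]), array([74.4, 74.4]), 37.3)
bowl rim 873 (array([731. ,  76.9]), array([138. , 138.2]), 103.6)
paddle 2706 (array([417.3, 107. ]), array([114.9, 288.4]), 90.4)
cones 578 (array([ 716.7, -177.3]), array([29.9, 74.5]), 80.0)
tum 0.0
bowl 0.0
pad 0.0
cones 0.0
```

View pics/p14top.png

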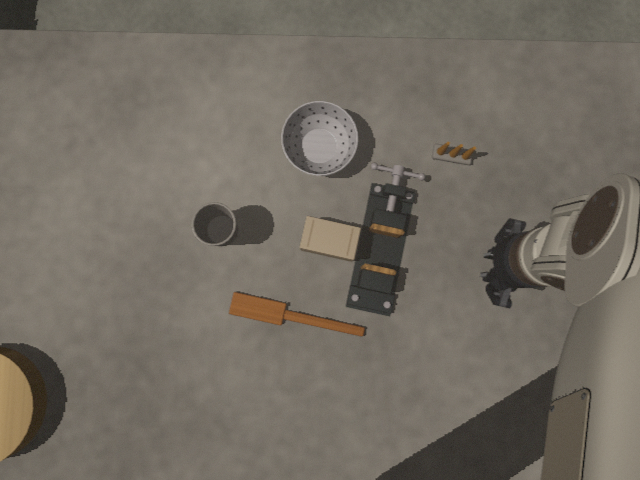

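The prop lies flat at about (330,238), beyond the vise and well short of the tumbler. The arm is clear and nothing else has moved, so I'm handing in.

```bash
python3 -c "
from h import *
print(robot.sign_off())"
```

```text
the job is handed in; nothing more can be done
None
```

The prop is all the way through the vise and lying flat on the far side, and I have handed the job in. I straightened and centred it with two sideways nudges from the closed fingers. Then I pushed it lengthwise through the gap with the partly opened fingers against its rear face.

**Final position:** the prop's centre is 96 to 98 mm past the vise origin (80 mm needed). It sits within 1 mm of the gap's line, with yaw between −0.1° and −0.7°. The two cameras differ by about 2 mm, which is within calibration.

**Other objects:** the tumbler, bowl, paddle and cone pack match the first top picture, with no changed pixels around them and measured positions within 1 mm. The prop's front end is about 90 mm short of the tumbler.

**Limits:** it took about 18 s of the 72 s. The forces I read after each move stayed under 10 N, and the arm was clear of everything at hand-in.

**Not as planned:** the first sideways nudge turned the prop less and shifted it more than I had estimated, so I added the second one from the other side. Two early prop measurements were wrong because of the arm blocking the view and a mask error. I fixed both before acting on them.

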